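Pack the lower tier of a tasting case

ROBOT

A 6-joint arm with a two-finger parallel gripper is mounted at the origin on the work surface. World frame = base frame: x ahead of the robot, y to its left, z up, the work surface at z = 0. Lengths are in m, angles in degrees, forces in N, time in s.
With the tool pointing down it reaches from about 0.425 to 1.125 m from the base axis. Payload 14.9 kg.
Tool frame: the origin (TCP) lies at the very end of the fingers, on their centre line; the grasp point (between the pads) lies 19 mm behind it (manip.hold_point_z is the distance from the TCP to the grasp point, in m); z points along the fingers, y is the direction in which the jaws open and shut (so a half turn about z gives the same grasp; the last joint's range is limited). The gripper opens to 91 mm and grips with 3 to 60 N. Pads are 32 mm wide; open, the fingers measure 118 mm over their backs; the gripper's body (76 mm by 178 mm) begins 60 mm behind the grasp point.
Start: joints at [-77.309, 21.709, 99.362, -0, 58.929, -1.908], TCP at [0.176, -0.677, 0.214] pointing down, gripper open.
Joint ranges: [-158.91, 158.91], [-42.39, 125.64], [0.06, 152.35], [-60.88, 240.88], [17.5, 164.5], [-176.32, 176.32]. Speed limits (degrees/s): [108.29, 108.29, 136.94, 180, 180, 180].

INTERFACE

Orientations are given as [roll, pitch, yaw] about the fixed x, y, z axes, in that order (R = Rz(yaw) Ry(pitch) Rx(roll)).
In Python, from workcell import monitor, vision, manip gives the robot as it stands.
- The arm moves only by the tool apply_moves, never from a script. Its argument "increments" is a list of rows, each a list of 7 numbers: the shift along the tool's x, y, z in units of 0.5 m (1.0 is 0.5 m), then the turn, a rotation vector about the tool's x, y, z in units of 60 degrees (1.0 is 60 degrees), then the closure in counts, from 0 (fully open) to 255 (shut). In form: [[tx, ty, tz, rx, ry, rz, hand], ...]. A call has 1 to 8 rows; each row is the pose to reach, as a shift and turn from the pose commanded when the call began, along the tool's axes at that moment; what a row does not reach only later rows make up. A row lasts 1/8 s, in which the tool goes at most 62.5 mm and 10.7 degrees, less where a joint would pass 70% of its speed; a pose out of reach is approached as far as the arm can. A call with a number of a shift or a turn outside -1 to 1 is refused whole. A call with a gripper value outside its range is refused whole. The fingers move at their own pace and stop on an object; "squeeze" is the grip in N (left out, the last holds). Time passes only in rows, so rows that repeat a pose let the fingers close. It gives the time, the measured TCP pose, the force and the opening at its end, in the units of the state.
- monitor.observe(): the state, without advancing time (a new reading comes with each control period).
- vision.snapshot(name): name is "side" or "top" or "wrist"; returns the picture (384x512x3 uint8, red, green, blue); there is no depth.
- vision.camera_params(name): a dict with "fx", "fy", "cx", "cy" (pixels), "k1" (the pictures are not rectified: a ray, as slopes to the right and down, at radius r is drawn at 1 + k1 r^2 times it, then the intrinsics apply), "pose" (4x4, takes a point from camera to world coordinates). Camera axes: x right, y down, z forward; pixel columns grow to the right and rows downward; lengths in m; the calibration is good to about 2 mm. A picture is of the moment at which its call begins: read the wrist's pose just before it. camera_params takes no time and is no camera call; for the wrist camera it gives the pose at the moment of the call.
- manip.close_job(): hands the job in, once; it reports no verdict.
The state is a dict: "time": time; "qpos": joint angles; "dq": joint speeds; "joint_efforts": joint torques, N m; "tool_pos": TCP position; "eef_rot": TCP orientation; "ft_force": force on the tool from outside, world axes, zero at the start; "moment": the same for the moment, N m; "grip_width": finger opening in m.
Only numpy, scipy, OpenCV 4.12 (cv2) and the standard library are available. Lean on these libraries where they do the work, as an engineer would, in place of code of your own. Each camera call takes 0.05 s, during which the arm holds its last target. There are 200 camera calls.

TASK

Pull the red bolt knob of the wooden tasting case all the way out, swing the hinged divider flap up and over until it stands open by itself, and set the grey ash-coated cheese and the honey jar with the yellow lid upright in the two pockets underneath, one in each, either way round, putting them down rather than dropping them. Then fold the flap flat again and push the knob fully home so that the bolt locks it. Leave the other cheeses, jars, the price card and the spatula where they are.

Things in the scene. Friction and masses are not known exactly. Their poses are not given: they have to be found in the camera images.
- case: Fixed wooden tasting case, 230 (its x) x 130 (its y) x 64 mm high, walls 6 mm. Origin: centre of its underside, on the table; z up. A 6 mm wall at x = 0 parts the lower tier into two pockets open at the top. The divider flap lies on the rims over both, hinged along the case's +y side. Flap bar and bolt are on the -y side, where a bolt housing stands at x = 45 to 75, y = -65 to -83, up to z = 86 mm.
- pocket_a (a point): Centre of the floor of one pocket, at case x = -56, y = 0, z = 6 mm. The pocket is 106 (case x) x 118 (case y) mm inside and 58 mm deep.
- pocket_b (a point): Centre of the floor of the other pocket, of the same size, at case x = +56, y = 0, z = 6 mm.
- flap (a joint): Hinge angle of the flap, rad: 0 shut and flat; grows as its -y edge swings up and over to the case's +y side; stop at 1.95. Beyond about 1.65 it leans over and stays open by its weight; below about 1.5 it falls shut by itself in 1 to 2 s, slowed by a soft hinge. Weighs about 220 g. While the bolt is less than 18 mm out, its rod lies over the flap's edge and the flap cannot rise.
- flap_hinge (a point): Middle of the hinge line, which runs along the case's x: case x = 0, y = +62, z = 70 mm, level with the flap's top face. The flap is a board 230 x 128 x 6 mm, with a cheese knife clipped fast on top, up to 14 mm above the board, 60 mm from the hinge line.
- flap_bar (a point): Centre of the flap's brass pull bar: a round bar 8 mm thick, 60 mm long, along the case's x, 24 mm out from the flap's free edge, with free space under it down to the table. Flap shut: case x = -50, y = -88, z = 67 mm. It turns with the flap, 150 mm from the hinge line (3 mm under the plane of the flap's top face).
- bolt (a joint): How far the bolt is pulled out, m: 0 fully home (locked), 0.028 fully out, along the case's -y. A detent holds it at both ends; passing half-way takes about 4 N, after which it tends to snap to the nearer end.
- bolt_knob (a point): Centre of the red bolt knob: a cylinder 24 mm across and 20 mm long, its axis level along the case's y. Bolt home: case x = 60, y = -110, z = 76.5 mm; it moves along the case's -y when pulled. With the bolt home 17 mm lie free between it and the bolt housing.
- ash_mid (a point): Centre (half-way up) of the dark grey ash-coated goat's cheese: upright cylinder 55 mm across, 40 mm high, about 90 g, its z up. It stands on the oak board among the others.
- honey_mid (a point): Centre (half-way up) of the honey jar, amber with a yellow lid: upright cylinder 44 mm across, 48 mm high, about 110 g, its z up. It stands on the oak board among the others.
- board: Fixed oak board, 220 (its x) x 270 (its y) mm, 14 mm thick; origin at the centre of its underside. On it stand six things in two columns (about 100 mm apart along its x) and three rows (about 80 mm apart along its y), in any order.
- white1_mid (a point): Centre (half-way up) of a plain white cheese, not to be moved: upright cylinder 55 mm across, 40 mm high, on the oak board.
- white2_mid (a point): Centre (half-way up) of a banded white cheese, not to be moved: upright cylinder 55 mm across, 40 mm high, on the oak board.
- dark1_mid (a point): Centre (half-way up) of a dark red jar with a blue lid, not to be moved: upright cylinder 48 mm across, 54 mm high, on the oak board.
- dark2_mid (a point): Centre (half-way up) of a dark green jar with a white lid, not to be moved: upright cylinder 48 mm across, 54 mm high, on the oak board.
- card: Loose price card in a small wooden foot, 22 x 66 mm, 58 mm high, beyond the case and board; origin at the centre of its underside. Not to be moved.
- knife_grip (a point): Grip of a loose wooden-handled spatula, about 170 mm long, lying on the table beyond the oak board. Not to be moved.
Things that resemble listed ones, but are neither listed nor needed, are in the scene too. Of the things like the part that bears honey_mid, leave any that is pink; of the rest the smaller one is meant.

How it is judged (in metres and radians):
On the way, in this order (a step that is already met when the one before it is completed fails the run):
1. the bolt is pulled out (value of joint bolt above 0.024 m), for 0.2 s.
2. the flap is swung over and stands open (value of joint flap above 1.6 rad), for 0.3 s.
3. ash cheese and honey jar stand upright in the two pockets, one in each, with the flap open (((x of ash_mid in the frame of case between -0.095 and -0.018 m and y of ash_mid in the frame of case between -0.048 and 0.048 m and z of ash_mid in the frame of case below 0.034 m and angle between each of ash_mid, honey_mid's own z axis and vertical below 0.2 rad and x of honey_mid in the frame of case between 0.018 and 0.095 m and y of honey_mid in the frame of case between -0.048 and 0.048 m and z of honey_mid in the frame of case below 0.038 m) or (x of ash_mid in the frame of case between 0.018 and 0.095 m and y of ash_mid in the frame of case between -0.048 and 0.048 m and z of ash_mid in the frame of case below 0.034 m and angle between each of ash_mid, honey_mid's own z axis and vertical below 0.2 rad and x of honey_mid in the frame of case between -0.095 and -0.018 m and y of honey_mid in the frame of case between -0.048 and 0.048 m and z of honey_mid in the frame of case below 0.038 m)) and value of joint flap above 1.2 rad and linear speed of each of ash, honey below 0.03 m/s), for 0.2 s.
4. the flap is folded flat again (value of joint flap below 0.06 rad), for 0.2 s.
At the end, for the whole second after the job is handed in: The ash cheese and the honey jar stand upright (within 0.2 rad) on the floors of the two pockets, one in each, at rest; the flap is shut (under 0.05 rad) and the bolt is home (under 4 mm out) (((x of ash_mid in the frame of case between -0.095 and -0.018 m and y of ash_mid in the frame of case between -0.048 and 0.048 m and z of ash_mid in the frame of case below 0.034 m and angle between each of ash_mid, honey_mid's own z axis and vertical below 0.2 rad and x of honey_mid in the frame of case between 0.018 and 0.095 m and y of honey_mid in the frame of case between -0.048 and 0.048 m and z of honey_mid in the frame of case below 0.038 m) or (x of ash_mid in the frame of case between 0.018 and 0.095 m and y of ash_mid in the frame of case between -0.048 and 0.048 m and z of ash_mid in the frame of case below 0.034 m and angle between each of ash_mid, honey_mid's own z axis and vertical below 0.2 rad and x of honey_mid in the frame of case between -0.095 and -0.018 m and y of honey_mid in the frame of case between -0.048 and 0.048 m and z of honey_mid in the frame of case below 0.038 m)) and value of joint flap below 0.05 rad and value of joint bolt below 0.004 m and linear speed of each of ash, honey below 0.02 m/s); the robot touches nothing.
It fails at once if one of the other cheeses or jars is moved more than 30 mm or tipped (distance of any of white1_mid, white2_mid, dark1_mid, dark2_mid from where it was at the start of the episode above 0.03 m or angle between any of white1_mid, white2_mid, dark1_mid, dark2_mid's own z axis and vertical above 0.5 rad).
It fails at once if the price card is moved more than 30 mm or tipped (distance of card from where it was at the start of the episode above 0.03 m or angle between card's own z axis and vertical above 0.5 rad).
It fails at once if the spatula is moved more than 30 mm (distance of knife_grip from where it was at the start of the episode above 0.03 m).
It fails at once if the ash cheese is dropped into the case (faster than 0.8 m/s inside it) (x of ash_mid in the frame of case between -0.109 and 0.109 m and y of ash_mid in the frame of case between -0.059 and 0.059 m and z of ash_mid in the frame of case below 0.07 m and linear speed of ash above 0.8 m/s).
It fails at once if the honey jar is dropped into the case (faster than 0.8 m/s inside it) (x of honey_mid in the frame of case between -0.109 and 0.109 m and y of honey_mid in the frame of case between -0.059 and 0.059 m and z of honey_mid in the frame of case below 0.07 m and linear speed of honey above 0.8 m/s).
It also fails if it takes over 72 s, if anything falls off the work surface, if the arm or the gripper's body presses on something with over 40 N, if the wrist force passes 120 N, or if a joint passes its speed limit or range.

## Working session

There is one attempt and no reset: what is moved stays moved. The work goes in short steps, Python scripts to look and compute and a tool call to move; the robot and the scene stay as the last step left them, time stands still between calls to the robot, and variables do not carry over. Pictures are saved under pics/ and viewed, about 8 in all and at most 12, crops included, and the job is handed in when it is done.

Besides the shell and the picture viewer there is one more tool, called after ">>>" as name(argument=value, ...), one argument or row to a line, values as JSON. apply_moves: Moves the arm, as the interface text tells. Its arguments: {"type":"object","properties":{"increments":{"type":"array","items":{"type":"array","items":{"type":"number"}}},"squeeze":{"type":"number"}},"required":["increments"]}

```bash
mkdir -p pics; ls; python3 - <<'E'
from workcell import monitor, vision, manip
import cv2,numpy as np
s=monitor.observe();print(s)
for n in("top","side"):
    p=vision.camera_params(n);print(n,{k:(np.round(v,4).tolist()) for k,v in p.items()})
    im=vision.snapshot(n);cv2.imwrite(f"pics/{n}0.png",im[:,:,::-1])
print(manip.hold_point_z)
E
```

```text
pics
{'time': 0.0, 'qpos': array([-7.73093645e+01,  2.17375181e+01,  9.93949995e+01, -5.12479480e-04,
        5.89270836e+01, -1.90934022e+00]), 'dq': array([-0.00987646, -0.01453064,  0.0516945 , -0.04446878, -0.02055353,
        0.06207478]), 'joint_efforts': array([-3.08016606e-03, -7.63746214e+01, -4.34371734e+01,  6.49727974e-02,
        4.25173680e-02, -7.83784890e-05]), 'tool_pos': array([ 0.17634035, -0.67702987,  0.21330568]), 'eef_rot': array([-1.79940417e+02, -1.54737282e-03,  1.46002397e+01]), 'ft_force': array([-0.48603887, -0.44534641, -0.64277089]), 'moment': array([-0.01150986,  0.05515265, -0.00688568]), 'grip_width': 0.09117976092885094}
top {'fx': 385.4642, 'fy': 385.4642, 'cx': 253.4844, 'cy': 193.2766, 'k1': -0.132, 'pose': [[-0.1275, -0.9651, 0.2288, 0.3833], [-0.9918, 0.1247, -0.0268, -0.0037], [-0.0027, -0.2303, -0.9731, 0.8542], [0.0, 0.0, 0.0, 1.0]]}
side {'fx': 498.4416, 'fy': 498.4416, 'cx': 256.8012, 'cy': 194.8573, 'k1': -0.0313, 'pose': [[-0.9867, -0.0965, 0.1306, 0.4343], [-0.1624, 0.5822, -0.7967, 0.7977], [0.0008, -0.8073, -0.5901, 0.6893], [0.0, 0.0, 0.0, 1.0]]}
0.0188
```

View pics/top0.png

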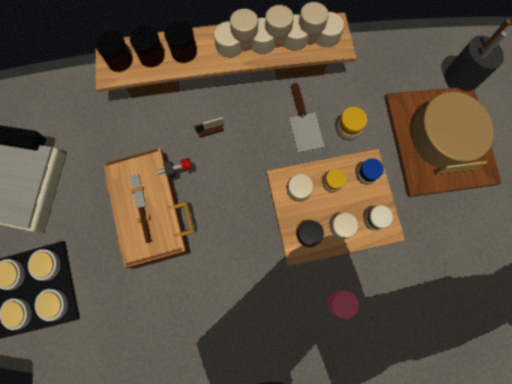

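View pics/side0.png

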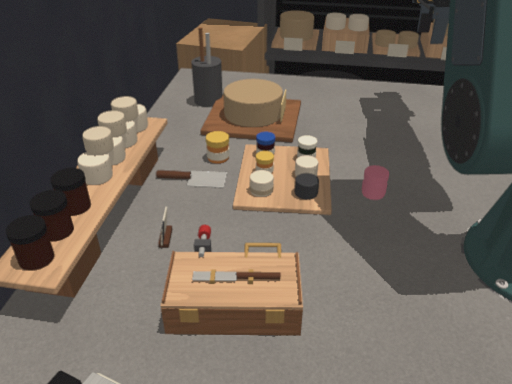

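The top view shows the case at about (150,208), with the red knob at (186,165) and the bar at (184,218). Candidates for honey are the yellow lid on the board at (335,180), which is the smaller one, the bigger yellow-lidded jar off the board at (353,122), and the pink one at (344,304). I choose (335,180). Candidates for ash are the dark disc at (311,233) and the black jars on the rack; I choose (311,233).

```bash
cat > h.py <<'E'
from workcell import monitor, vision, manip
import cv2,numpy as np
from scipy.spatial.transform import Rotation as Ro
def ray(p,uv):
    K=np.array([[p['fx'],0,p['cx']],[0,p['fy'],p['cy']],[0,0,1.]])
    d=cv2.undistortPoints(np.array([[uv]],float),K,np.array([p['k1'],0,0,0,0.]),).ravel()
    T=np.array(p['pose']);return T[:3,3],T[:3,:3]@np.array([d[0],d[1],1.])
def onz(p,uv,z):
    o,d=ray(p,uv);return (o+d*(z-o[2])/d[2])
def two(pa,ua,pb,ub):
    o1,d1=ray(pa,ua);o2,d2=ray(pb,ub)
    t=np.linalg.lstsq(np.c_[d1,-d2],o2-o1,rcond=None)[0]
    a=o1+t[0]*d1;b=o2+t[1]*d2;return (a+b)/2,np.linalg.norm(a-b)
def blob(im,lo,hi,box,close=0):
    x0,y0,x1,y1=box
    h=cv2.cvtColor(im,cv2.COLOR_RGB2HSV);m=np.zeros(h.shape[:2],np.uint8)
    m[y0:y1,x0:x1]=cv2.inRange(h,np.array(lo),np.array(hi))[y0:y1,x0:x1]
    if close: m=cv2.morphologyEx(m,cv2.MORPH_CLOSE,np.ones((close,close)))
    c=max(cv2.findContours(m,cv2.RETR_EXTERNAL,cv2.CHAIN_APPROX_NONE)[0],key=cv2.contourArea)
    return c,cv2.contourArea(c)
def cen(c):
    M=cv2.moments(c);return M['m10']/M['m00'],M['m01']/M['m00']
E
python3 - <<'E'
from h import *
t=cv2.imread('pics/top0.png')[:,:,::-1].copy();s=cv2.imread('pics/side0.png')[:,:,::-1].copy()
pt=vision.camera_params('top');ps=vision.camera_params('side')
hs=cv2.cvtColor(t,cv2.COLOR_RGB2HSV);print('hsv',[hs[y,x].tolist() for x,y in((186,164),(335,180),(311,233),(301,188),(130,200),(184,218),(345,224),(380,217),(371,170),(225,215),(190,218))])
def show(n,lo,hi,bt,bs,z):
    try:
        c,a=blob(t,lo,hi,bt);u=cen(c);x=onz(pt,u,z);w=None
        if bs: c2,a2=blob(s,lo,hi,bs);w=two(pt,u,ps,cen(c2))
        print(n,np.round(u,1),a,np.round(cv2.boundingRect(c),1),np.round(x,4),w and (np.round(w[0],4),round(w[1],4)))
    except Exception as e: print(n,e)
show('knob',(0,150,60),(8,255,255),(170,145,205,185),(190,215,220,245),.0765)
show('honeylid',(18,120,100),(30,255,255),(322,165,350,195),(250,148,280,172),.062)
show('biglid',(18,120,100),(30,255,255),(335,100,372,138),(200,125,235,150),.07)
show('ash',(0,0,0),(180,255,60),(295,215,328,250),(290,170,325,200),.054)
c,a=blob(t,(5,60,70),(25,255,255),(95,140,200,275),5)
r=cv2.minAreaRect(c);print('case',r,cv2.boxPoints(r).tolist())
crop=np.hstack([cv2.resize(t[135:275,95:205],None,fx=3.5,fy=3.5,interpolation=2),cv2.resize(t[140:275,285:395],(385,490),interpolation=2)])
cv2.imwrite('pics/crop1.png',crop[:,:,::-1]);print(crop.shape)
E
```

```text
hsv [[1, 224, 162], [22, 217, 189], [0, 5, 47], [20, 62, 205], [15, 142, 181], [17, 41, 99], [20, 63, 204], [24, 47, 206], [109, 217, 128], [18, 37, 104], [18, 162, 107]]
knob [185.9 164.1] 83.0 [181 159  11  11] [0.6477 0.109  0.0765] (array([0.6461, 0.108 , 0.0843]), np.float64(0.002))
honeylid [335.9 178.3] 320.0 [326 168  21  22] [ 0.5796 -0.205   0.062 ] (array([ 0.5806, -0.2055,  0.0598]), np.float64(0.0008))
biglid [354.1 118.7] 488.0 [341 106  27  27] [ 0.708  -0.2688  0.07  ] (array([ 0.7119, -0.2722,  0.0601]), np.float64(0.0004))
ash [309.4 233.4] 495.0 [297 221  26  26] [ 0.4709 -0.1306  0.054 ] (array([ 0.4737, -0.1354,  0.0235]), np.float64(0.0011))
case ((147.51922607421875, 207.40383911132812), (111.56175994873047, 79.0229263305664), 74.74488067626953) [[94.72307586669922, 163.984619140625], [170.96153259277344, 143.19232177734375], [200.31536865234375, 250.82305908203125], [124.07691955566406, 271.6153564453125]]
(490, 770, 3)
```

View pics/crop1.png

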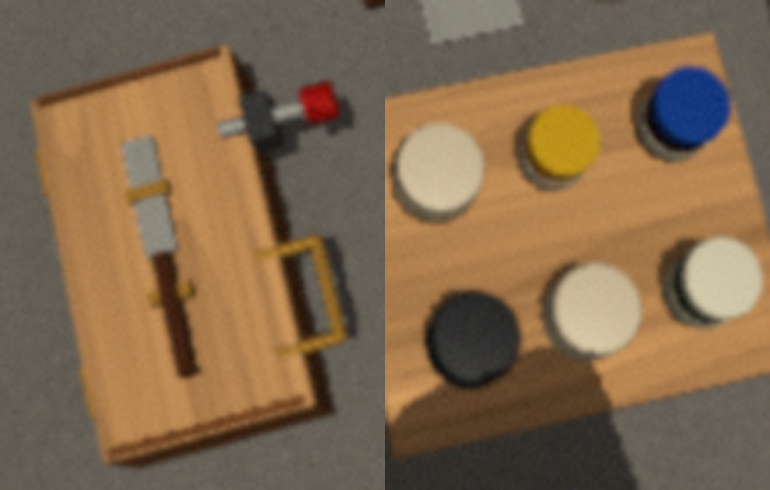

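The crop shows the flap with its corners at about (104,164), (158,149), (125,267) and (185,249) in full-image pixels. The bar runs from (186,203.5) to (192.7,231.5). Ash is a plain dark disc and honey has a small yellow lid. Next I fit the case pose.

```bash
python3 - <<'E'
from h import *
t=cv2.imread('pics/top0.png')[:,:,::-1].copy();s=cv2.imread('pics/side0.png')[:,:,::-1].copy()
pt=vision.camera_params('top');ps=vision.camera_params('side')
P=[('knob',(186.1,164.4),(60,-110,78)),('c1',(104.1,164.1),(115,62,70)),('c2',(158.4,148.7),(115,-66,70)),('c3',(125,267),(-115,62,70)),('c4',(185,249.3),(-115,-66,70)),('b1',(186,203.5),(-20,-88,70)),('b2',(192.7,231.5),(-80,-88,70))]
W=np.array([onz(pt,u,q[2]/1e3)[:2] for _,u,q in P]);C=np.array([q[:2] for *_,q in P])/1e3
def fit(W,C):
    w0,c0=W.mean(0),C.mean(0);H=(C-c0).T@(W-w0);a=np.arctan2(H[0,1]-H[1,0],H[0,0]+H[1,1])
    R=np.array([[np.cos(a),-np.sin(a)],[np.sin(a),np.cos(a)]]);return a,R,w0-R@c0
a,R,o=fit(W,C);print('case yaw',np.degrees(a),o)
for (n,*_),w,c in zip(P,W,C):print(n,np.round(w,4),np.round((w-(R@c+o))*1e3,1))
# side: gold bar & yellow blobs
for n,lo,hi,b in(('bar',(15,110,90),(28,255,255),(240,238,285,260)),('bartop',(15,100,60),(28,255,255),(175,200,200,240))):
    im=s if n=='bar' else t
    c,ar=blob(im,lo,hi,b,3);print(n,ar,cv2.boundingRect(c),cv2.minAreaRect(c))
# circle fits: others
for n,u,z in(('white1',(300.5,183.5),.054),('white2',(345.5,223.5),.054),('blue',(372,165.5),.068),('green',(382,214.5),.068),('card',(210,127),.03)):print(n,np.round(onz(pt,u,z),4))
print(onz(ps,(264.5,159),.062),onz(ps,(307,181),.054))
E
```

```text
case yaw 9.05656199915777 [0.57019193 0.20997823]
knob [0.6464 0.1085] [-0.4 -2.3]
c1 [0.6741 0.2892] [ 0.1 -0.1]
c2 [0.6929 0.167 ] [-1.3  4.1]
c3 [0.4479 0.2546] [1.  1.5]
c4 [0.4693 0.128 ] [2.2 1.3]
b1 [0.5639 0.1172] [-0.3 -2.7]
b2 [0.5037 0.1088] [-1.4 -1.7]
bar 153.5 (244, 243, 38, 16) ((262.5, 250.5), (15.0, 37.0), 90.0)
bartop 517.0 (175, 202, 20, 38) ((184.5, 220.5), (37.0, 19.0), 90.0)
white1 [ 0.5799 -0.1287  0.054 ]
white2 [ 0.4815 -0.21    0.054 ]
blue [ 0.5965 -0.2871  0.068 ]
green [ 0.4881 -0.2871  0.068 ]
card [0.7456 0.053  0.03  ]
[ 0.57848308 -0.19395889  0.062     ] [ 0.47220277 -0.13041883  0.054     ]
```

```bash
cat > plan.py <<'E'
# usage: plan.py [c] x,y,z,yaw,tilt ...  (c: case frame mm, yaw rel. case); tilt = rotation about case x
import sys
from h import *
O=np.array([.570,.210,0.]);RC=Ro.from_euler('z',9.06,degrees=True)
s=monitor.observe();p=s['tool_pos'];R=Ro.from_euler('xyz',s['eef_rot'],degrees=True)
print('t %.2f'%s['time'],'pos',np.round(p,4),'rpy',np.round(s['eef_rot'],2),'case',np.round(RC.inv().apply(p-O)*1e3,1),'q',np.round(s['qpos'],0),'F',np.round(s['ft_force'],1),'w %.4f'%s['grip_width'])
case=False
for a in sys.argv[1:]:
    if a=='c': case=True;continue
    v=[float(x) for x in a.split(',')]+[0]*2
    x=np.array(v[:3]);yaw=v[3];Rt=Ro.from_euler('xyz',[180,0,yaw],degrees=True)
    if case: x=O+RC.apply(x/1e3);Rt=RC*Ro.from_euler('x',v[4],degrees=True)*Rt
    d=R.inv().apply(x-p)/.5; w=(R.inv()*Rt).as_rotvec(degrees=True)/60
    print([*np.round(d,3).tolist(),*np.round(w,3).tolist()])
E
python3 plan.py .41,-.284,.213,57
```

```text
t 0.10 pos [ 0.1763 -0.6771  0.2134] rpy [-179.94   -0.     14.6 ] case [-528.4 -814.   213.4] q [-77.  22.  99.  -0.  59.  -2.] F [-0.5 -0.2  0. ] w 0.0907
[0.65, -0.643, 0.001, -0.001, -0.0, -0.707]
```

>>> apply_moves(
  increments=[
    [0.65, -0.643, 0, 0, 0, -0.707, 0],
    [0.65, -0.643, 0, 0, 0, -0.707, 0],
    [0.65, -0.643, 0, 0, 0, -0.707, 0],
    [0.65, -0.643, 0, 0, 0, -0.707, 0],
    [0.65, -0.643, 0, 0, 0, -0.707, 0],
    [0.65, -0.643, 0, 0, 0, -0.707, 0],
    [0.65, -0.643, 0, 0, 0, -0.707, 0],
    [0.65, -0.643, 0, 0, 0, -0.707, 0],
  ],
)

```text
time: 1.1
tool_pos: [0.4108, -0.2817, 0.2138]
eef_rot: [-180.0, -0.0, 57.2]
ft_force: [-0.6, -1.2, -0.2]
grip_width: 0.0914
```

```bash
python3 plan.py c 60,-112,200,90
```

```text
t 1.10 pos [ 0.4108 -0.2817  0.2138] rpy [-1.7998e+02 -1.0000e-02  5.7170e+01] case [-234.7 -460.5  213.8] q [-37.   3. 122.   0.  54.  -4.] F [-0.6 -1.2 -0.2] w 0.0914
[0.912, -0.027, 0.028, -0.0, -0.0, -0.698]
```

>>> apply_moves(
  increments=[
    [0.912, -0.027, 0.028, 0, 0, -0.698, 60],
    [0.912, -0.027, 0.028, 0, 0, -0.698, 60],
    [0.912, -0.027, 0.028, 0, 0, -0.698, 60],
    [0.912, -0.027, 0.028, 0, 0, -0.698, 60],
    [0.912, -0.027, 0.028, 0, 0, -0.698, 60],
    [0.912, -0.027, 0.028, 0, 0, -0.698, 60],
    [0.912, -0.027, 0.028, 0, 0, -0.698, 60],
    [0.912, -0.027, 0.028, 0, 0, -0.698, 60],
  ],
)

```text
time: 2.1
tool_pos: [0.6477, 0.1083, 0.1994]
eef_rot: [-180.0, -0.0, 99.0]
ft_force: [-0.6, -0.7, -0.6]
grip_width: 0.0698
```

```bash
python3 plan.py c 60,-112,200,90; python3 - <<'E'
from h import *
p=vision.camera_params('wrist');im=vision.snapshot('wrist');cv2.imwrite('pics/w1.png',im[:,:,::-1]);print(np.round(p['pose'],3).tolist(),p['fx'])
E
```

```text
t 2.10 pos [0.6477 0.1083 0.1994] rpy [-1.7999e+02 -1.0000e-02  9.9040e+01] case [  60.8 -112.7  199.4] q [  7.  19. 105.   0.  56.  -2.] F [-0.6 -0.7 -0.6] w 0.0698
[0.001, -0.002, -0.001, -0.0, -0.0, -0.0]
[[0.987, 0.153, 0.04, 0.636], [0.158, -0.955, -0.251, 0.18], [-0.0, 0.254, -0.967, 0.371], [0.0, 0.0, 0.0, 1.0]] 274.1039149554556
```

View pics/w1.png

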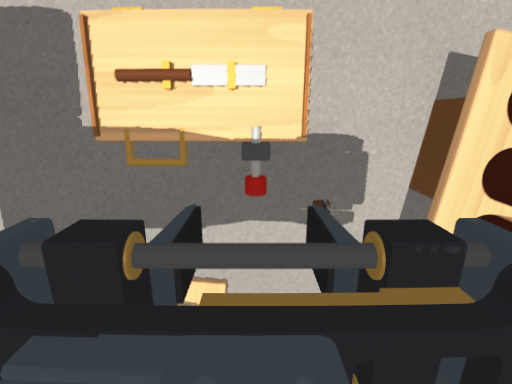

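The wrist view shows the knob at about (256,185), the bar from (128,161) to (186,162), and the flap square to the image. I refine the pose from these.

```bash
python3 - <<'E'
from h import *
im=cv2.imread('pics/w1.png')[:,:,::-1].copy();p=vision.camera_params('wrist')
O=np.array([.570,.210,0.]);RC=Ro.from_euler('z',9.06,degrees=True)
ca=lambda u,z:np.round(RC.inv().apply(onz(p,u,z)-O)*1e3,1)
c,a=blob(im,(0,150,50),(8,255,255),(235,165,280,205));b=cv2.boundingRect(c);print('knob',b,ca((b[0]+b[2]/2,b[1]+1),.0765),ca((b[0]+b[2]/2,b[1]+b[3]/2),.08))
c,a=blob(im,(15,120,80),(28,255,255),(120,145,192,172));b=cv2.boundingRect(c);print('bar',b)
x0,x1=b[0],b[0]+b[2];yb=b[1]+b[3]
print(ca((x0,yb-2.5),.07),ca((x1,yb-2.5),.07))
g=cv2.cvtColor(im,cv2.COLOR_RGB2HSV)
for x in(110,220,290):print(x,g[120:148:2,x,2].tolist(),g[4:22:2,x,2].tolist())
for u in((80,12),(312,10),(95,130),(307,130)):print(u,ca(u,.07))
for u in((158,165),(257,195)):print(ca(u,.067))
E
```

```text
knob (245, 175, 21, 21) [  62.7 -101.6   76.5] [  62.7 -111.5   80. ]
bar (126, 145, 61, 21)
[-81.9 -88.7  70. ] [-13.4 -88.8  70. ]
110 [254, 254, 253, 244, 157, 159, 169, 176, 179, 175, 156, 107, 105, 103] [185, 180, 183, 236, 245, 244, 249, 251, 252]
220 [254, 254, 254, 253, 251, 254, 254, 254, 251, 179, 163, 102, 107, 108] [182, 183, 216, 249, 250, 250, 250, 252, 253]
290 [251, 251, 252, 254, 254, 254, 254, 254, 253, 245, 166, 109, 108, 103] [184, 183, 196, 244, 247, 246, 247, 249, 250]
(80, 12) [-112.3   64.    70. ]
(312, 10) [118.   63.8  70. ]
(95, 130) [-112.   -51.8   70. ]
(307, 130) [118.1 -52.3  70. ]
[-47.  -90.9  67. ]
[  64.5 -125.9   67. ]
```

```bash
sed -i 's/\[.570,.210,0.\]/[.5726,.2104,0.]/' plan.py; python3 plan.py c 60,-112,90,90 60,-112,58,90
```

```text
t 2.15 pos [0.6479 0.1084 0.1994] rpy [-1.7999e+02 -2.0000e-02  9.9020e+01] case [  58.4 -112.5  199.4] q [  7.  19. 105.   0.  56.  -2.] F [-1.7 -0.1 -0.7] w 0.0696
[0.001, 0.003, 0.219, -0.0, -0.0, -0.001]
[0.001, 0.003, 0.283, -0.0, -0.0, -0.001]
```

>>> apply_moves(
  increments=[
    [0.001, 0.003, 0.11, 0, 0, 0, 60],
    [0.001, 0.003, 0.22, 0, 0, 0, 60],
    [0.001, 0.003, 0.283, 0, 0, 0, 60],
    [0.001, 0.003, 0.283, 0, 0, 0, 140],
    [0.001, 0.003, 0.283, 0, 0, 0, 255],
    [0.001, 0.003, 0.283, 0, 0, 0, 255],
    [0.001, 0.003, 0.283, 0, 0, 0, 255],
    [0.001, 0.003, 0.283, 0, 0, 0, 255],
  ],
  squeeze=20,
)

```text
time: 3.15
tool_pos: [0.6491, 0.1064, 0.0593]
eef_rot: [179.9, 0.0, 98.9]
ft_force: [4.4, 1.1, -5.8]
grip_width: 0.0233
```

>>> apply_moves(
  increments=[
    [-0.02, 0, 0, 0, 0, 0, 255],
    [-0.04, 0, 0, 0, 0, 0, 255],
    [-0.06, 0, 0, 0, 0, 0, 255],
    [-0.06, 0, 0, 0, 0, 0, 255],
    [-0.06, 0, 0, 0, 0, 0, 255],
    [-0.06, 0, 0, 0, 0, 0, 255],
  ],
)

```text
time: 3.9
tool_pos: [0.6537, 0.0764, 0.0589]
eef_rot: [179.9, -0.0, 98.9]
ft_force: [3.3, 4.6, 2.3]
grip_width: 0.0237
```

```bash
python3 plan.py c
```

```text
t 3.90 pos [0.6537 0.0764 0.0589] rpy [ 1.7991e+02 -2.0000e-02  9.8870e+01] case [  59.  -145.1   58.9] q [  5.  30. 107.   0.  43.  -4.] F [3.3 4.6 2.3] w 0.0237
```

>>> apply_moves(
  increments=[
    [-0.058, 0, 0, 0, 0, 0, 60],
    [-0.058, 0, 0, 0, 0, 0, 60],
    [-0.058, 0, 0, 0, 0, 0, 60],
    [-0.058, 0, -0.1, 0, 0, 0, 100],
    [-0.058, 0, -0.2, 0, 0, 0.2, 160],
    [-0.058, 0, -0.25, 0, 0, 0.4, 200],
    [-0.058, 0, -0.25, 0, 0, 0.6, 213],
    [-0.058, 0, -0.25, 0, 0, 0.8, 213],
  ],
)

```text
time: 4.9
tool_pos: [0.6572, 0.0485, 0.1838]
eef_rot: [180.0, -0.0, 55.6]
ft_force: [-0.1, -0.3, 0.4]
grip_width: 0.0185
```

```bash
python3 plan.py c -50,-88.5,150,0
```

```text
t 4.90 pos [0.6572 0.0485 0.1838] rpy [ 1.7999e+02 -1.0000e-02  5.5600e+01] case [  58.  -173.2  183.8] q [  2.  20. 105.   0.  55.  37.] F [-0.1 -0.3  0.4] w 0.0185
[-0.026, -0.273, 0.068, 0.0, -0.0, 0.776]
```

>>> apply_moves(
  increments=[
    [-0.026, -0.273, 0.068, 0, 0, 0.17, 213],
    [-0.026, -0.273, 0.068, 0, 0, 0.34, 213],
    [-0.026, -0.273, 0.068, 0, 0, 0.51, 213],
    [-0.026, -0.273, 0.068, 0, 0, 0.68, 213],
    [-0.026, -0.273, 0.068, 0, 0, 0.776, 213],
    [-0.026, -0.273, 0.068, 0, 0, 0.776, 213],
  ],
)

```text
time: 5.65
tool_pos: [0.5367, 0.114, 0.1494]
eef_rot: [-180.0, 0.0, 9.4]
ft_force: [-0.6, 0.4, -0.4]
grip_width: 0.0151
```

```bash
python3 plan.py c -50,-88.5,57,0; python3 - <<'E'
from h import *
im=vision.snapshot('wrist');cv2.imwrite('pics/w2.png',im[:,:,::-1])
t=vision.snapshot('side');cv2.imwrite('pics/s2.png',t[:,:,::-1])
cv2.imwrite('pics/c2.png',np.hstack([im[:, :, ::-1][:,:400],cv2.resize(t[180:340,140:320],(400,384))[:,:,::-1]]))
E
```

```text
t 5.65 pos [0.5367 0.114  0.1494] rpy [-1.80e+02  2.00e-02  9.44e+00] case [-50.6 -89.6 149.4] q [ 10.  13. 119.   0.  48.  90.] F [-0.6  0.4 -0.4] w 0.0151
[0.001, -0.002, 0.185, -0.0, 0.0, 0.006]
```

View pics/c2.png

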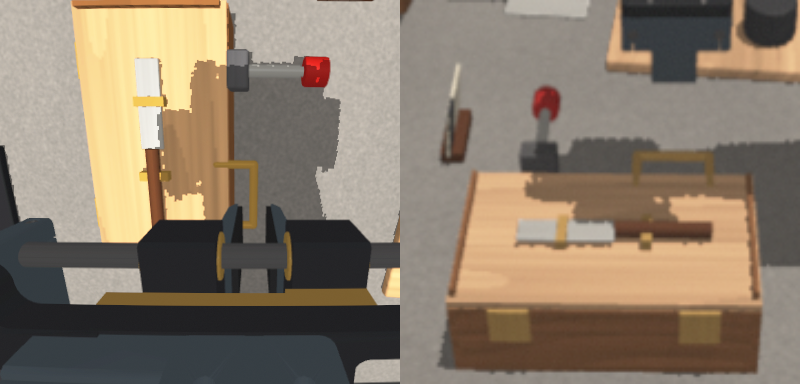

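The bolt is out, and the rod has cleared the flap. The bar at column 253 lies between the fingers. I check its line numerically before descending.

```bash
python3 - <<'E'
from h import *
im=cv2.imread('pics/w2.png')[:,:,::-1].copy();p=vision.camera_params('wrist')
O=np.array([.5726,.2104,0.]);RC=Ro.from_euler('z',9.06,degrees=True)
g=cv2.cvtColor(im,cv2.COLOR_RGB2HSV)
for y in(175,185,195,205):
    xs=[x for x in range(236,275) if 13<g[y,x,0]<28 and g[y,x,1]>140]
    print(y,xs[0],xs[-1],np.round(RC.inv().apply(onz(p,((xs[0]+xs[-1])/2,y),.068)-O)*1e3,1))
y=175;print(g[y,222:240].tolist())
E
```

```text
175 250 257 [-31.1 -88.5  68. ]
185 250 256 [-40.8 -88.1  68. ]
195 250 256 [-50.7 -88.2  68. ]
205 250 256 [-60.8 -88.3  68. ]
[[15, 121, 186], [15, 121, 187], [15, 121, 185], [15, 120, 183], [15, 121, 181], [15, 121, 175], [14, 134, 143], [13, 154, 111], [13, 155, 97], [13, 150, 95], [13, 152, 94], [13, 152, 94], [13, 71, 100], [18, 29, 106], [15, 23, 109], [15, 24, 107], [20, 22, 104], [20, 22, 103]]
```

>>> apply_moves(
  increments=[
    [0.001, -0.002, 0.06, 0, 0, 0.006, 213],
    [0.001, -0.002, 0.12, 0, 0, 0.006, 213],
    [0.001, -0.002, 0.16, 0, 0, 0.006, 213],
    [0.001, -0.002, 0.184, 0, 0, 0.006, 213],
    [0.001, -0.002, 0.184, 0, 0, 0.006, 255],
    [0.001, -0.002, 0.184, 0, 0, 0.006, 255],
    [0.001, -0.002, 0.184, 0, 0, 0.006, 255],
  ],
  squeeze=12,
)

```text
time: 6.62
tool_pos: [0.5372, 0.1147, 0.0579]
eef_rot: [-180.0, 0.0, 9.0]
ft_force: [-3.5, 0.7, -0.1]
grip_width: 0.0077
```

```bash
python3 - <<'E'
import subprocess,numpy as np
# bar at theta: relative to hinge (62,70): r=150, 3 under plane
L=[]
for th in [.15,.3,.45,.6,.75,.9,1.05,1.2]+[1.3,1.4,1.5,1.6,1.7,1.78,1.85,1.85]:
    y=62-150*np.cos(th)+3*np.sin(th);z=70+150*np.sin(th)-3*np.cos(th)
    L.append(f"-50,{y:.1f},{z-10:.1f},0")
print(subprocess.run(['python3','plan.py','c']+L,capture_output=True,text=True).stdout)
E
```

```text
t 6.62 pos [0.5372 0.1147 0.0579] rpy [-180.      0.      9.01] case [-50.1 -88.9  57.9] q [ 10.  22. 120.   0.  38.  91.] F [-3.5  0.7 -0.1] w 0.0077
[0.0, -0.006, -0.043, -0.0, 0.0, -0.001]
[0.0, -0.017, -0.087, -0.0, 0.0, -0.001]
[0.0, -0.034, -0.129, -0.0, 0.0, -0.001]
[0.0, -0.058, -0.169, -0.0, 0.0, -0.001]
[0.0, -0.086, -0.204, -0.0, 0.0, -0.001]
[-0.0, -0.12, -0.235, -0.0, 0.0, -0.001]
[-0.0, -0.158, -0.261, -0.0, 0.0, -0.001]
[-0.0, -0.199, -0.282, -0.0, 0.0, -0.001]
[-0.0, -0.227, -0.292, -0.0, 0.0, -0.001]
[-0.0, -0.257, -0.299, -0.0, 0.0, -0.001]
[-0.0, -0.287, -0.303, -0.0, 0.0, -0.001]
[-0.0, -0.317, -0.304, -0.0, 0.0, -0.001]
[-0.0, -0.346, -0.302, -0.0, 0.0, -0.001]
[-0.0, -0.37, -0.299, -0.0, 0.0, -0.001]
[-0.0, -0.39, -0.294, -0.0, 0.0, -0.001]
[-0.0, -0.39, -0.294, -0.0, 0.0, -0.001]
```

>>> apply_moves(
  increments=[
    [0, -0.006, -0.043, 0, 0, 0, 255],
    [0, -0.017, -0.087, 0, 0, 0, 255],
    [0, -0.034, -0.129, 0, 0, 0, 255],
    [0, -0.058, -0.169, 0, 0, 0, 255],
    [0, -0.086, -0.204, 0, 0, 0, 255],
    [0, -0.12, -0.235, 0, 0, 0, 255],
    [0, -0.158, -0.261, 0, 0, 0, 255],
    [0, -0.199, -0.282, 0, 0, 0, 255],
  ],
)

```text
time: 7.62
tool_pos: [0.5228, 0.2139, 0.2]
eef_rot: [-180.0, -0.2, 9.0]
ft_force: [8.8, 4.1, -10.7]
grip_width: 0.0075
```

```bash
python3 plan.py c -50,-50,146,0
```

```text
t 7.62 pos [0.5228 0.2139 0.2   ] rpy [-179.97   -0.19    8.99] case [-48.6  11.3 200. ] q [ 20.  11. 116.  -0.  54. 101.] F [  8.8   4.1 -10.7] w 0.0075
[-0.003, 0.123, 0.108, -0.0, -0.003, -0.001]
```

>>> apply_moves(
  increments=[
    [0, -0.028, -0.01, 0, 0, 0, 255],
    [0, -0.058, -0.017, 0, 0, 0, 255],
    [0, -0.088, -0.021, 0, 0, 0, 255],
    [0, -0.118, -0.022, 0, 0, 0, 255],
    [0, -0.147, -0.02, 0, 0, 0, 255],
    [0, -0.171, -0.017, 0, 0, 0, 255],
    [0, -0.189, -0.012, 0, 0, 0, 255],
    [0, -0.189, -0.012, 0, 0, 0, 255],
  ],
)

```text
time: 8.62
tool_pos: [0.5073, 0.3073, 0.2042]
eef_rot: [-180.0, -0.1, 9.1]
ft_force: [6.9, -0.5, -6.2]
grip_width: 0.0074
```

```bash
python3 plan.py c; python3 - <<'E'
from h import *
im=vision.snapshot('side');t=vision.snapshot('top')
cv2.imwrite('pics/s3.png',np.hstack([cv2.resize(im[120:360,130:370],(400,400)),cv2.resize(t[130:290,60:220],(400,400))])[:,:,::-1])
E
```

```text
t 8.62 pos [0.5073 0.3073 0.2042] rpy [-1.80e+02 -9.00e-02  9.06e+00] case [-49.2 106.  204.2] q [ 29.  13. 112.  -0.  55. 110.] F [ 6.9 -0.5 -6.2] w 0.0074
```

View pics/s3.png

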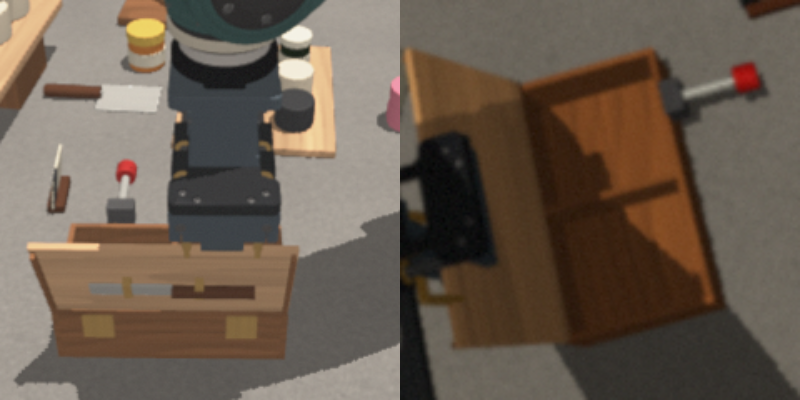

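The flap stands open at about 1.85 rad, and both pockets are visible. I release it, rise, and go to the ash cheese.

>>> apply_moves(
  increments=[
    [0, 0, 0, 0, 0, 0, 205],
    [0, 0, 0, 0, 0, 0, 205],
    [0, 0, -0.05, 0, 0, 0, 205],
    [0, 0, -0.12, 0, 0, 0, 205],
    [0, 0.05, -0.16, 0, 0, 0, 150],
    [0, 0.15, -0.16, 0, 0, -0.17, 60],
    [0, 0.25, -0.16, 0, 0, -0.34, 40],
    [0, 0.37, -0.16, 0, 0, -0.51, 40],
  ],
)

```text
time: 9.72
tool_pos: [0.5356, 0.1248, 0.2848]
eef_rot: [180.0, -0.0, 39.6]
ft_force: [0.4, 0.4, 0.6]
grip_width: 0.0549
```

```bash
python3 plan.py .46,-.14,.22,99
```

```text
t 9.72 pos [0.5356 0.1248 0.2848] rpy [ 1.800e+02 -3.000e-02  3.959e+01] case [-50.  -78.7 284.8] q [ 11.   3. 114.   0.  63.  61.] F [0.4 0.4 0.6] w 0.0549
[-0.454, 0.312, 0.129, 0.0, -0.0, -0.99]
```

>>> apply_moves(
  increments=[
    [-0.454, 0.312, 0.129, 0, 0, -0.17, 40],
    [-0.454, 0.312, 0.129, 0, 0, -0.34, 40],
    [-0.454, 0.312, 0.129, 0, 0, -0.51, 40],
    [-0.454, 0.312, 0.129, 0, 0, -0.68, 40],
    [-0.454, 0.312, 0.129, 0, 0, -0.85, 40],
    [-0.454, 0.312, 0.129, 0, 0, -0.99, 40],
    [-0.454, 0.312, 0.129, 0, 0, -0.99, 40],
    [-0.454, 0.312, 0.129, 0, 0, -0.99, 40],
  ],
)

```text
time: 10.72
tool_pos: [0.4586, -0.138, 0.2201]
eef_rot: [180.0, 0.0, 98.4]
ft_force: [1.0, 0.0, -0.6]
grip_width: 0.0768
```

```bash
python3 - <<'E'
from h import *
p=vision.camera_params('wrist');im=vision.snapshot('wrist');cv2.imwrite('pics/w3.png',im[:,:,::-1])
t=vision.snapshot('top');pt=vision.camera_params('top')
cv2.imwrite('pics/w3c.png',np.hstack([cv2.resize(im,(460,345)),cv2.resize(t[120:290,60:220],(325,345))])[:,:,::-1])
for n,lo,hi,z in(('honey',(18,150,80),(30,255,255),.062),('ash',(0,0,0),(180,80,75),.054)):
    try:
        c,a=blob(im,lo,hi,(60,0,420,200));r=cv2.fitEllipse(c);print(n,a,np.round(cen(c),1),r,np.round(onz(p,r[0],z),4))
    except Exception as e: print(n,e)
E
python3 plan.py .4725,-.1305,.03,99
```

```text
honey max() iterable argument is empty
ash 1381.0 [265.9 173.9] ((265.942138671875, 173.89817810058594), (40.67356491088867, 43.30751037597656), 168.4549560546875) [ 0.4729 -0.1312  0.054 ]
t 10.82 pos [ 0.4586 -0.1379  0.2201] rpy [179.98   0.    98.5 ] case [-167.4 -326.   220.1] q [-20.   1. 124.   0.  55. -28.] F [0.  0.4 0.7] w 0.0769
[0.011, 0.03, 0.38, 0.0, 0.0, -0.008]
```

View pics/w3c.png

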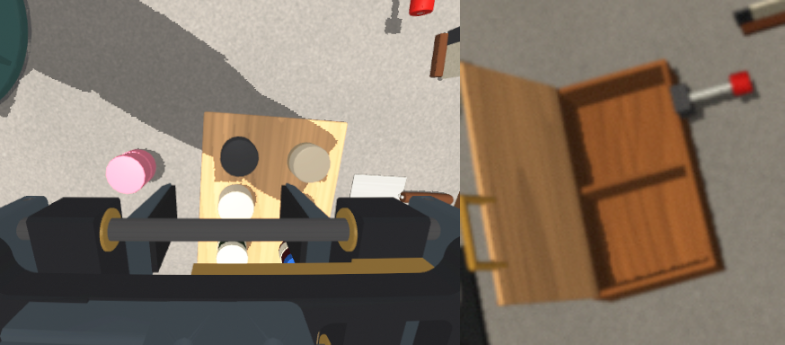

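The flap stays open by itself. The ash cheese is at wrist pixel (266,174), giving (0.473,-0.131), which agrees with the top view.

>>> apply_moves(
  increments=[
    [0.01, 0.03, 0.1, 0, 0, 0, 40],
    [0.01, 0.03, 0.2, 0, 0, 0, 40],
    [0.01, 0.03, 0.3, 0, 0, 0, 40],
    [0.01, 0.03, 0.388, 0, 0, 0, 40],
    [0.01, 0.03, 0.388, 0, 0, 0, 100],
    [0.01, 0.03, 0.388, 0, 0, 0, 160],
    [0.01, 0.03, 0.388, 0, 0, 0, 160],
    [0.01, 0.03, 0.388, 0, 0, 0, 160],
  ],
  squeeze=12,
)

```text
time: 11.82
tool_pos: [0.4737, -0.1316, 0.0278]
eef_rot: [179.8, 0.1, 98.6]
ft_force: [-1.3, 2.1, 12.7]
grip_width: 0.0542
```

```bash
python3 plan.py c -56,0,170,90
```

```text
t 11.82 pos [ 0.4737 -0.1316  0.0278] rpy [1.7985e+02 7.0000e-02 9.8590e+01] case [-151.5 -322.2   27.8] q [-18.  22. 126.   0.  32. -27.] F [-1.3  2.1 12.7] w 0.0542
[0.646, 0.186, -0.285, 0.003, 0.001, -0.008]
```

>>> apply_moves(
  increments=[
    [0, 0, -0.08, 0, 0, 0, 160],
    [0, 0, -0.18, 0, 0, 0, 160],
    [0.08, 0.02, -0.27, 0, 0, 0, 160],
    [0.2, 0.06, -0.285, 0, 0, -0.008, 160],
    [0.32, 0.09, -0.285, 0, 0, -0.008, 160],
    [0.44, 0.12, -0.285, 0, 0, -0.008, 160],
    [0.55, 0.16, -0.285, 0, 0, -0.008, 160],
    [0.646, 0.186, -0.285, 0, 0, -0.008, 160],
  ],
)

```text
time: 12.82
tool_pos: [0.5164, 0.2044, 0.1699]
eef_rot: [179.9, -0.0, 99.1]
ft_force: [0.8, -0.3, -0.9]
grip_width: 0.0541
```

```bash
python3 plan.py c -56,-5,80,90 -56,-5,21,90
```

```text
t 12.82 pos [0.5164 0.2044 0.1699] rpy [ 1.7988e+02 -2.0000e-02  9.9110e+01] case [-56.4   2.9 169.9] q [ 19.  12. 118.   0.  50.  10.] F [ 0.8 -0.3 -0.9] w 0.0541
[-0.016, 0.0, 0.18, 0.002, -0.0, 0.001]
[-0.016, 0.0, 0.298, 0.002, -0.0, 0.001]
```

>>> apply_moves(
  increments=[
    [-0.016, 0, 0.06, 0, 0, 0, 160],
    [-0.016, 0, 0.12, 0, 0, 0, 160],
    [-0.016, 0, 0.18, 0, 0, 0, 160],
    [-0.016, 0, 0.23, 0, 0, 0, 160],
    [-0.016, 0, 0.265, 0, 0, 0, 160],
    [-0.016, 0, 0.285, 0, 0, 0, 160],
    [-0.016, 0, 0.296, 0, 0, 0, 160],
    [-0.016, 0, 0.296, 0, 0, 0, 160],
  ],
)

```text
time: 13.82
tool_pos: [0.5175, 0.1942, 0.0207]
eef_rot: [180.0, -0.0, 99.1]
ft_force: [-0.5, 0.8, -1.6]
grip_width: 0.0545
```

```bash
python3 plan.py c -56,-5,21,90
```

```text
t 13.82 pos [0.5175 0.1942 0.0207] rpy [179.99  -0.    99.08] case [-56.9  -7.3  20.7] q [ 18.  26. 119.   0.  34.   9.] F [-0.5  0.8 -1.6] w 0.0545
[0.005, 0.002, -0.001, 0.0, -0.0, 0.0]
```

>>> apply_moves(
  increments=[
    [0, 0, 0.002, 0, 0, 0, 160],
    [0, 0, 0.002, 0, 0, 0, 70],
    [0, 0, 0.002, 0, 0, 0, 70],
    [0, 0, 0.002, 0, 0, 0, 70],
    [0, 0, -0.05, 0, 0, 0, 70],
    [0, 0, -0.13, 0, 0, 0, 70],
    [0, 0, -0.25, 0, 0, 0, 70],
    [-0.1, 0, -0.36, 0, 0, 0, 70],
  ],
)

```text
time: 14.82
tool_pos: [0.5243, 0.1535, 0.1942]
eef_rot: [179.9, -0.0, 99.2]
ft_force: [1.1, -1.1, 0.5]
grip_width: 0.066
```

```bash
python3 plan.py .57,-.21,.2,99
```

```text
t 14.82 pos [0.5243 0.1535 0.1942] rpy [ 1.799e+02 -2.000e-02  9.923e+01] case [-56.7 -48.6 194.2] q [ 14.   9. 118.   0.  53.   5.] F [ 1.1 -1.1  0.5] w 0.0660
[-0.732, -0.026, -0.012, 0.002, -0.0, 0.004]
```

>>> apply_moves(
  increments=[
    [-0.732, -0.026, -0.012, 0, 0, 0, 60],
    [-0.732, -0.026, -0.012, 0, 0, 0, 60],
    [-0.732, -0.026, -0.012, 0, 0, 0, 60],
    [-0.732, -0.026, -0.012, 0, 0, 0, 60],
    [-0.732, -0.026, -0.012, 0, 0, 0, 60],
    [-0.732, -0.026, -0.012, 0, 0, 0, 60],
    [-0.732, -0.026, -0.012, 0, 0, 0, 60],
    [-0.732, -0.026, -0.012, 0, 0, 0, 60],
  ],
)

```text
time: 15.82
tool_pos: [0.5686, -0.2106, 0.1974]
eef_rot: [-180.0, -0.0, 99.1]
ft_force: [0.8, 0.2, 0.6]
grip_width: 0.0699
```

```bash
python3 - <<'E'
from h import *
p=vision.camera_params('wrist');im=vision.snapshot('wrist')
t=vision.snapshot('top')
cv2.imwrite('pics/w4c.png',np.hstack([cv2.resize(im,(460,345)),cv2.resize(t[120:290,60:220],(325,345))])[:,:,::-1])
c,a=blob(im,(18,150,60),(30,255,255),(215,90,320,230));r=cv2.fitEllipse(c);print(a,np.round(cen(c),1),r,np.round(onz(p,r[0],.062),4))
E
python3 plan.py .5805,-.205,.034,99
```

```text
1094.0 [265.5 179.6] ((265.4710388183594, 179.55966186523438), (37.1183967590332, 37.63774490356445), 172.3232879638672) [ 0.5809 -0.2043  0.062 ]
t 15.93 pos [ 0.5687 -0.2098  0.1976] rpy [-1.7998e+02 -2.0000e-02  9.9140e+01] case [ -70.  -414.3  197.6] q [-22.  15. 111.   0.  54. -32.] F [0.1 0.7 0.1] w 0.0697
[0.006, 0.025, 0.327, -0.0, -0.0, 0.002]
```

View pics/w4c.png

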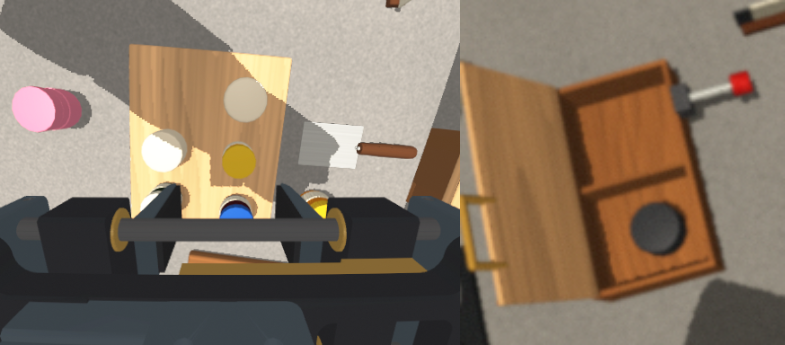

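Ash stands in the lower pocket. The honey lid is at wrist pixel (265,180), giving (0.581,-0.2045), which agrees with the top view.

>>> apply_moves(
  increments=[
    [0.007, 0.025, 0.1, 0, 0, 0, 60],
    [0.007, 0.025, 0.2, 0, 0, 0, 60],
    [0.007, 0.025, 0.28, 0, 0, 0, 60],
    [0.007, 0.025, 0.339, 0, 0, 0, 60],
    [0.007, 0.025, 0.339, 0, 0, 0, 120],
    [0.007, 0.025, 0.339, 0, 0, 0, 180],
    [0.007, 0.025, 0.339, 0, 0, 0, 180],
    [0.007, 0.025, 0.339, 0, 0, 0, 180],
  ],
  squeeze=14,
)

```text
time: 16.92
tool_pos: [0.5817, -0.2055, 0.0298]
eef_rot: [179.9, 0.0, 99.1]
ft_force: [-0.2, 3.5, 8.1]
grip_width: 0.044
```

```bash
python3 plan.py c 56,-5,170,90
```

```text
t 16.93 pos [ 0.5817 -0.2055  0.0298] rpy [1.7989e+02 5.0000e-02 9.9090e+01] case [ -56.5 -412.2   29.8] q [-22.  30. 112.   0.  38. -31.] F [-0.2  3.5  8.1] w 0.0440
[0.814, 0.226, -0.281, 0.002, 0.001, 0.0]
```

>>> apply_moves(
  increments=[
    [0, 0, -0.09, 0, 0, 0, 180],
    [0, 0, -0.2, 0, 0, 0, 180],
    [0.08, 0.02, -0.281, 0, 0, 0, 180],
    [0.2, 0.05, -0.281, 0, 0, 0, 180],
    [0.32, 0.09, -0.281, 0, 0, 0, 180],
    [0.44, 0.12, -0.281, 0, 0, 0, 180],
    [0.56, 0.155, -0.281, 0, 0, 0, 180],
    [0.68, 0.19, -0.281, 0, 0, 0, 180],
  ],
)

```text
time: 17.92
tool_pos: [0.6209, 0.1473, 0.1697]
eef_rot: [179.9, 0.0, 99.1]
ft_force: [1.2, -0.7, -1.7]
grip_width: 0.0436
```

```bash
python3 plan.py c 56,-5,170,90 56,-5,23,90
```

```text
t 17.93 pos [0.6209 0.1473 0.1697] rpy [179.93   0.    99.09] case [ 37.8 -69.9 169.7] q [ 11.  19. 108.  -0.  53.   2.] F [ 1.2 -0.7 -1.7] w 0.0436
[0.13, 0.036, -0.001, 0.001, 0.0, 0.0]
[0.13, 0.036, 0.293, 0.001, 0.0, 0.0]
```

>>> apply_moves(
  increments=[
    [0.132, 0.036, 0, 0, 0, 0, 180],
    [0.132, 0.036, 0, 0, 0, 0, 180],
    [0.132, 0.036, 0.07, 0, 0, 0, 180],
    [0.132, 0.036, 0.14, 0, 0, 0, 180],
    [0.132, 0.036, 0.21, 0, 0, 0, 180],
    [0.132, 0.036, 0.255, 0, 0, 0, 180],
    [0.132, 0.036, 0.28, 0, 0, 0, 180],
    [0.132, 0.036, 0.29, 0, 0, 0, 180],
  ],
)

```text
time: 18.92
tool_pos: [0.6284, 0.2131, 0.0237]
eef_rot: [180.0, -0.0, 99.1]
ft_force: [0.3, -0.1, -1.8]
grip_width: 0.044
```

```bash
python3 plan.py c 56,-5,22.3,90
```

```text
t 18.93 pos [0.6284 0.2131 0.0237] rpy [179.99  -0.    99.07] case [55.6 -6.1 23.7] q [ 17.  33. 106.  -0.  40.   8.] F [ 0.3 -0.1 -1.8] w 0.0440
[0.002, 0.001, 0.003, 0.0, -0.0, 0.0]
```

>>> apply_moves(
  increments=[
    [0, 0, 0.003, 0, 0, 0, 180],
    [0, 0, 0.003, 0, 0, 0, 90],
    [0, 0, 0.003, 0, 0, 0, 90],
    [0, 0, 0.003, 0, 0, 0, 90],
    [0, 0, -0.06, 0, 0, 0, 90],
    [0, 0, -0.15, 0, 0, 0, 90],
    [0, 0, -0.27, 0, 0, 0, 90],
    [0, 0, -0.38, 0, 0, 0, 90],
  ],
)

```text
time: 19.92
tool_pos: [0.6281, 0.2132, 0.2159]
eef_rot: [180.0, -0.0, 99.1]
ft_force: [-0.5, -0.0, 0.5]
grip_width: 0.059
```

```bash
python3 plan.py c -50,-60,270,0;  python3 - <<'E'
from h import *
p=vision.camera_params('wrist');im=vision.snapshot('wrist')
t=vision.snapshot('top');pt=vision.camera_params('top')
cv2.imwrite('pics/t5.png',np.hstack([cv2.resize(im,(460,345)),cv2.resize(t[120:290,60:220],(325,345))])[:,:,::-1])
E
```

```text
t 19.93 pos [0.6281 0.2132 0.2159] rpy [ 1.7997e+02 -1.0000e-02  9.9080e+01] case [ 55.3  -5.9 215.9] q [ 17.  18. 104.   0.  58.   8.] F [-0.5 -0.   0.5] w 0.0590
[-0.108, -0.211, -0.108, 0.0, -0.0, 1.5]
```

View pics/t5.png

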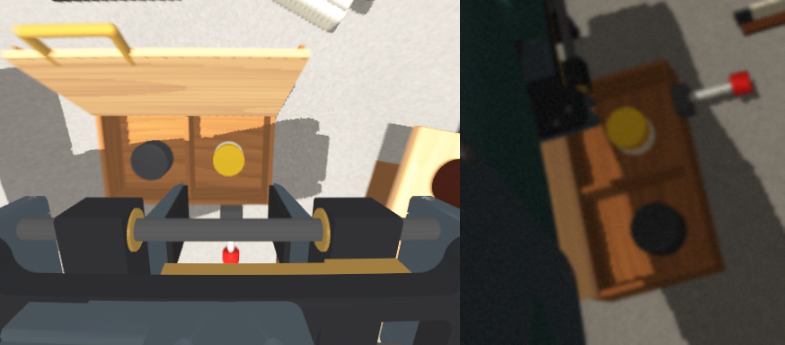

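```bash
python3 plan.py c -50,0,290,90 -50,165,290,90 -50,165,192,90; python3 - <<'E'
from h import *
pt=vision.camera_params('top');p=lambda u,z:np.round(onz(pt,u,z),3)
print(p((50,175),.05),p((70,262),.03))
E
```

```text
t 20.02 pos [0.6311 0.2142 0.2206] rpy [ 1.7947e+02 -7.0000e-02  9.9090e+01] case [ 58.4  -5.5 220.6] q [ 17.  18. 104.   0.  58.   8.] F [0.5 1.4 0.5] w 0.0589
[0.011, -0.216, -0.141, 0.009, -0.001, 0.0]
[0.341, -0.215, -0.14, 0.009, -0.001, 0.0]
[0.341, -0.217, 0.056, 0.009, -0.001, 0.0]
[0.674 0.426 0.05 ] [0.475 0.392 0.03 ]
```

Both stand upright, one in each pocket. Now I go over the flap and push it from behind.

>>> apply_moves(
  increments=[
    [0, -0.1, -0.14, 0, 0, 0, 255],
    [0.011, -0.216, -0.16, 0, 0, 0, 255],
    [0.09, -0.216, -0.16, 0, 0, 0, 255],
    [0.2, -0.216, -0.16, 0, 0, 0, 255],
    [0.3, -0.216, -0.16, 0, 0, 0, 255],
    [0.345, -0.216, -0.16, 0, 0, 0, 255],
    [0.345, -0.216, -0.16, 0, 0, 0, 255],
    [0.345, -0.216, -0.16, 0, 0, 0, 255],
  ],
)

```text
time: 21.02
tool_pos: [0.4944, 0.3655, 0.2933]
eef_rot: [-180.0, 0.0, 99.1]
ft_force: [0.8, 0.0, 0.3]
grip_width: 0.0002
```

```bash
python3 plan.py c -50,165,194,90 -50,40,194,90
```

```text
t 21.02 pos [0.4944 0.3655 0.2933] rpy [-1.7997e+02  3.0000e-02  9.9060e+01] case [-52.8 165.5 293.3] q [ 34.   9. 106.  -0.  64.  25.] F [0.8 0.  0.3] w 0.0002
[-0.001, 0.006, 0.199, -0.0, 0.0, 0.0]
[-0.251, 0.006, 0.199, -0.0, 0.0, 0.0]
```

>>> apply_moves(
  increments=[
    [0, 0.006, 0.1, 0, 0, 0, 255],
    [0, 0.006, 0.199, 0, 0, 0, 255],
    [-0.04, 0.006, 0.199, 0, 0, 0, 255],
    [-0.08, 0.006, 0.199, 0, 0, 0, 255],
    [-0.12, 0.006, 0.199, 0, 0, 0, 255],
    [-0.16, 0.006, 0.199, 0, 0, 0, 255],
    [-0.2, 0.006, 0.199, 0, 0, 0, 255],
    [-0.23, 0.006, 0.199, 0, 0, 0, 255],
  ],
)

```text
time: 22.02
tool_pos: [0.5156, 0.252, 0.1944]
eef_rot: [180.0, 0.0, 99.1]
ft_force: [0.2, 0.7, 0.5]
grip_width: 0.0004
```

```bash
python3 plan.py c -50,0,194,90 60,-138,200,90 60,-138,60,90
```

```text
t 22.02 pos [0.5156 0.252  0.1944] rpy [179.99   0.    99.06] case [-49.7  50.1 194.4] q [ 24.  12. 115.  -0.  53.  15.] F [0.2 0.7 0.5] w 0.0004
[-0.1, -0.001, 0.001, 0.0, 0.0, -0.0]
[-0.376, 0.219, -0.011, 0.0, 0.0, -0.0]
[-0.376, 0.219, 0.269, 0.0, 0.0, -0.0]
```

>>> apply_moves(
  increments=[
    [0, 0, -0.08, 0, 0, 0, 60],
    [0, 0, -0.08, 0, 0, 0, 60],
    [0, 0, -0.08, 0, 0, 0, 60],
    [0, 0, -0.08, 0, 0, 0, 60],
    [0, 0, -0.08, 0, 0, 0, 60],
    [0, 0, -0.08, 0, 0, 0, 60],
    [0, 0, -0.08, 0, 0, 0, 60],
    [0, 0, -0.08, 0, 0, 0, 60],
  ],
)

```text
time: 23.02
tool_pos: [0.5154, 0.2535, 0.2342]
eef_rot: [-180.0, -0.0, 99.1]
ft_force: [0.0, 0.4, -0.9]
grip_width: 0.0692
```

```bash
python3 - <<'E'
from h import *
p=vision.camera_params('wrist');im=vision.snapshot('wrist')
t=vision.snapshot('side')
cv2.imwrite('pics/t6.png',np.hstack([cv2.resize(im,(400,300)),cv2.resize(t[150:340,130:370],(390,300))])[:,:,::-1])
E
python3 plan.py c 60,-140,200,90
```

```text
t 23.12 pos [0.5154 0.2535 0.2342] rpy [180.    -0.    99.09] case [-49.7  51.5 234.2] q [ 24.   9. 113.   0.  58.  15.] F [ 0.2 -0.1 -0.6] w 0.0698
[-0.383, 0.219, 0.068, 0.0, -0.0, 0.0]
```

View pics/t6.png

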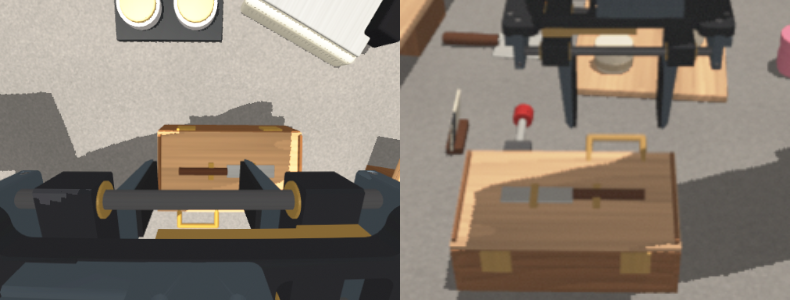

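The flap is shut, with its bar lying flat. Next is the knob, which is still fully out.

>>> apply_moves(
  increments=[
    [-0.1, 0.05, 0.0, 0, 0, 0, 60],
    [-0.2, 0.11, 0.03, 0, 0, 0, 60],
    [-0.3, 0.17, 0.06, 0, 0, 0, 60],
    [-0.383, 0.219, 0.1, 0, 0, 0, 60],
    [-0.383, 0.219, 0.15, 0, 0, 0, 60],
    [-0.383, 0.219, 0.2, 0, 0, 0, 60],
    [-0.383, 0.219, 0.2, 0, 0, 0, 60],
  ],
)

```text
time: 24.0
tool_pos: [0.6526, 0.0814, 0.1324]
eef_rot: [-179.8, -0.0, 99.1]
ft_force: [-1.0, -0.4, 0.5]
grip_width: 0.0695
```

```bash
python3 plan.py c 59.5,-140,58,90; python3 - <<'E'
from h import *
p=vision.camera_params('wrist');im=vision.snapshot('wrist')
O=np.array([.5726,.2104,0.]);RC=Ro.from_euler('z',9.06,degrees=True)
c,a=blob(im,(0,150,50),(8,255,255),(160,100,350,260));b=cv2.boundingRect(c);print('knob',b,np.round(RC.inv().apply(onz(p,(b[0]+b[2]/2,b[1]+b[3]/2),.08)-O)*1e3,1))
cv2.imwrite('pics/w7.png',im[:,:,::-1])
E
```

```text
t 24.00 pos [0.6526 0.0814 0.1324] rpy [-1.7981e+02 -1.0000e-02  9.9080e+01] case [  58.7 -140.   132.4] q [  5.  24. 106.  -0.  50.  -4.] F [-1.  -0.4  0.5] w 0.0695
[-0.0, 0.002, 0.149, -0.003, -0.0, 0.0]
knob (241, 190, 28, 28) [  59.4 -138.9   80. ]
```

>>> apply_moves(
  increments=[
    [0, 0.002, 0.07, 0, 0, 0, 60],
    [0, 0.002, 0.13, 0, 0, 0, 60],
    [0, 0.002, 0.149, 0, 0, 0, 60],
    [0, 0.002, 0.149, 0, 0, 0, 150],
    [0, 0.002, 0.149, 0, 0, 0, 255],
    [0, 0.002, 0.149, 0, 0, 0, 255],
    [0, 0.002, 0.149, 0, 0, 0, 255],
    [0, 0.002, 0.149, 0, 0, 0, 255],
  ],
  squeeze=20,
)

```text
time: 25.05
tool_pos: [0.6528, 0.0815, 0.0594]
eef_rot: [-179.7, -0.0, 99.1]
ft_force: [-7.2, -2.2, 19.0]
grip_width: 0.024
```

>>> apply_moves(
  increments=[
    [0.02, 0, 0, 0, 0, 0, 255],
    [0.04, 0, 0, 0, 0, 0, 255],
    [0.058, 0, 0, 0, 0, 0, 255],
    [0.06, 0, 0, 0, 0, 0, 255],
    [0.06, 0, 0, 0, 0, 0, 255],
    [0.06, 0, 0, 0, 0, 0, 255],
  ],
)

```text
time: 25.8
tool_pos: [0.6485, 0.1105, 0.0595]
eef_rot: [-179.8, 0.0, 99.1]
ft_force: [-10.2, -9.0, 7.8]
grip_width: 0.0235
```

```bash
python3 plan.py c; python3 - <<'E'
from h import *
p=vision.camera_params('wrist');im=vision.snapshot('wrist')
cv2.imwrite('pics/w8.png',im[:,:,::-1])
E
```

```text
t 25.80 pos [0.6485 0.1105 0.0595] rpy [-1.7978e+02  5.0000e-02  9.9090e+01] case [  59.2 -110.6   59.5] q [  8.  30. 107.  -0.  44.  -1.] F [-10.2  -9.    7.8] w 0.0235
```

>>> apply_moves(
  increments=[
    [0, 0, 0, 0, 0, 0, 60],
    [0, 0, 0, 0, 0, 0, 60],
    [0, 0, 0, 0, 0, 0, 60],
    [0, 0, -0.1, 0, 0, 0, 60],
    [0, 0, -0.2, 0, 0, 0, 60],
    [0, 0, -0.28, 0, 0, 0, 60],
    [0, 0, -0.28, 0, 0, 0, 60],
    [0, 0, -0.28, 0, 0, 0, 60],
  ],
)

```text
time: 26.85
tool_pos: [0.6497, 0.1114, 0.1991]
eef_rot: [-180.0, -0.0, 99.1]
ft_force: [-0.3, 0.2, -0.2]
grip_width: 0.0697
```

```bash
python3 plan.py c; python3 - <<'E'
from h import *
p=vision.camera_params('wrist');im=vision.snapshot('wrist');t=vision.snapshot('top')
O=np.array([.5726,.2104,0.]);RC=Ro.from_euler('z',9.06,degrees=True)
ca=lambda u,z:np.round(RC.inv().apply(onz(p,u,z)-O)*1e3,1)
c,a=blob(im,(0,150,50),(8,255,255),(160,100,350,260));b=cv2.boundingRect(c);print('knob',b,ca((b[0]+b[2]/2,b[1]+b[3]/2),.08),ca((b[0]+b[2]/2,b[1]+1),.0765))
c,a=blob(im,(15,120,80),(28,255,255),(100,130,200,180));b=cv2.boundingRect(c);print('bar',b,ca((b[0],b[1]+b[3]-2.5),.07),ca((b[0]+b[2],b[1]+b[3]-2.5),.07))
cv2.imwrite('pics/w9.png',np.hstack([cv2.resize(im,(400,300)),cv2.resize(t[:300],(400,300))])[:,:,::-1])
E
```

```text
t 26.85 pos [0.6497 0.1114 0.1991] rpy [-179.97   -0.     99.09] case [  60.5 -109.9  199.1] q [  8.  19. 105.   0.  56.  -1.] F [-0.3  0.2 -0.2] w 0.0697
knob (242, 177, 22, 21) [  59.4 -111.    80. ] [  59.4 -101.1   76.5]
bar (100, 130, 100, 39) [-112.4  -89.5   70. ] [  0.5 -89.6  70. ]
```

View pics/w9.png

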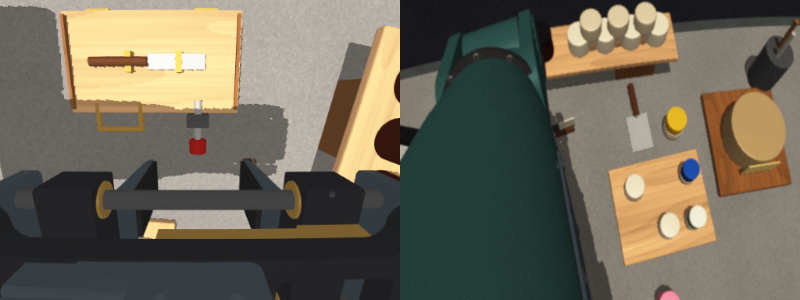

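The knob is back at its start reading (case y -111.0 now, -111.5 before). The rod lies over the shut flap, and the other items are in place. I hand it in.

```bash
python3 -c "
from workcell import manip;print(manip.close_job())"
```

```text
the job is handed in; nothing more can be done
None
```

I pulled the bolt out and swung the flap open until it stood by itself. I then set the ash cheese in pocket_a and the honey jar in pocket_b, closed the flap and pushed the knob home. The job was handed in at about 27 s; `close_job` gave no verdict.

**Last checks:**
- **Bolt and flap:** in the last wrist picture the knob is within about 0.5 mm of its starting position. The rod lies over the flat flap.
- **Ash and honey:** both stood upright in their pockets when last seen, before the flap was shut. I could not see inside after that.
- **Other items:** the other cheeses, the jars and the spatula look unmoved in the last top picture. The card looks in place but was partly hidden by the arm. I judged these by eye and did not measure them again.
- **Robot:** the gripper was open, clear of everything, with no contact force.

**Other points:**
- The first case position from the top camera was about 2.6 mm off along the case's x compared with the wrist view. I used the wrist value.
- When I let go of the knob after pulling it out, I mistakenly commanded a further 29 mm outward. No harm showed.
- I pushed the flap past upright from behind and let it fall shut on its soft hinge, rather than guiding it down.

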